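Load the coffee pod tube

TASK

Load the two blue coffee pods into the white upright pod tube through its open top, one after the other, so that they stand on end one above the other inside, lids up. Leave the yellow pod standing where it is.

Things in the scene. Friction and masses are not known exactly. Their poses are not given: they have to be found in the camera images.
- tube: White upright tube, blue band, on a round wooden foot 104 mm wide, fixed. Origin: under the foot on the tube axis, z up, outlet window (50 mm wide, 20 to 70 mm high) on -x. Inner floor at 12 mm, bore 56 mm wide up to 94 mm, flaring to a mouth 80 mm wide (88 outside) at 115 mm, the top. Walls 4 mm. A pod let go upright in the mouth near the axis drops by itself; two fill it to 100 mm.
- pod_blue_a: Blue ribbed plastic coffee pod with a small silver foil disc on its lid: an upright cylinder 40 mm in diameter and 44 mm high, rigid, about 40 g. Origin: centre of its underside; z points up its axis to the lid. It stands upright on the worktop, with at least 45 mm free round it.
- pod_blue_b: Second blue ribbed plastic coffee pod with a small silver foil disc on its lid: an upright cylinder 40 mm in diameter and 44 mm high, rigid, about 40 g. Origin: centre of its underside; z points up its axis to the lid. It stands upright on the worktop, with at least 45 mm free round it.
- pod_yellow: Yellow ribbed plastic coffee pod with a small silver foil disc on its lid: an upright cylinder 40 mm in diameter and 44 mm high, rigid, about 40 g. Origin: centre of its underside; z points up its axis to the lid. It stands upright on the worktop, with at least 45 mm free round it. Not to be loaded or moved.
Things that resemble listed ones, but are neither listed nor needed, are in the scene too. What is shaped like the pod_blue_b but pink is not meant. Leave any green look-alike of the pod_blue_a alone.

How it is judged (in metres and radians):
On the way:
1. one blue pod stands on the inner floor of the tube while the other is still outside (((horizontal distance between pod_blue_a and tube below 0.014 m and z of pod_blue_a in the frame of tube between 0.005 and 0.022 m and angle between pod_blue_a's own z axis and vertical below 0.2 rad and horizontal distance between pod_blue_b and tube above 0.06 m) or (horizontal distance between pod_blue_b and tube below 0.014 m and z of pod_blue_b in the frame of tube between 0.005 and 0.022 m and angle between pod_blue_b's own z axis and vertical below 0.2 rad and horizontal distance between pod_blue_a and tube above 0.06 m))), for 0.2 s.
At the end, for the whole second after the job is handed in: Both blue pods rest in the tube, one on its floor, the other on top of it, in either order: within 14 mm of the axis, upright within 11 degrees, undersides 5 to 22 and 46 to 68 mm above the worktop. The yellow pod is upright within 30 mm of its start (((horizontal distance between each of pod_blue_a, pod_blue_b and tube below 0.014 m and z of pod_blue_a in the frame of tube between 0.005 and 0.022 m and angle between each of pod_blue_a, pod_blue_b's own z axis and vertical below 0.2 rad and linear speed of each of pod_blue_a, pod_blue_b below 0.02 m/s and z of pod_blue_b in the frame of tube between 0.046 and 0.068 m) or (horizontal distance between each of pod_blue_b, pod_blue_a and tube below 0.014 m and z of pod_blue_b in the frame of tube between 0.005 and 0.022 m and angle between each of pod_blue_b, pod_blue_a's own z axis and vertical below 0.2 rad and linear speed of each of pod_blue_b, pod_blue_a below 0.02 m/s and z of pod_blue_a in the frame of tube between 0.046 and 0.068 m)) and distance of pod_yellow from where it was at the start of the episode below 0.03 m and angle between pod_yellow's own z axis and vertical below 0.2 rad); the robot touches nothing.
It fails at once if the yellow pod is knocked or carried more than 50 mm away (distance of pod_yellow from where it was at the start of the episode above 0.05 m).
It also fails if it takes over 59 s, if anything falls off the work surface, if the arm or the gripper's body presses on something with over 40 N, if the wrist force passes 120 N, or if a joint passes its speed limit or range.

ROBOT

A 6-joint arm with a two-finger parallel gripper is mounted at the origin on a cart in front of the work surface, level with it; the furniture and walls round the work are solid. World frame = base frame: x ahead of the robot, y to its left, z up, the work surface at z = 0. Lengths are in mm, angles in rad, forces in N, time in s.
With the tool pointing down it reaches from about 350 to 775 mm from the base axis. Payload 7.3 kg.
Tool frame: the origin (TCP) lies at the very end of the fingers, on their centre line; the grasp point (between the pads) lies 19 mm behind it; z points along the fingers, y is the direction in which the jaws open and shut (so a half turn about z gives the same grasp; the last joint's range is limited). The gripper opens to 92 mm and grips with 3 to 60 N. Pads are 19 mm wide; open, the fingers measure 130 mm over their backs; the gripper's body (75 mm by 190 mm) begins 47 mm behind the grasp point.
Start: joints at [-1.345, 0.342, 1.524, -0, 1.275, -0.146], TCP at [190.752, -489.141, 226.741] pointing down, gripper open.
Joint ranges: [-2.53, 2.53], [-0.77, 2.02], [0.04, 2.7], [-1, 4.14], [0.28, 2.66], [-3.11, 3.11]. Speed limits (rad/s): [2.57, 2.57, 3.14, 3.14, 3.14, 3.14].

INTERFACE

Orientations are given as [roll, pitch, yaw] about the fixed x, y, z axes, in that order (R = Rz(yaw) Ry(pitch) Rx(roll)).
In Python, from plant import bot gives the robot as it stands.
- The arm moves only by the tool arm_command, never from a script. Its argument "targets" is a list of rows, each an object of numbers: "x", "y", "z": the shift along the world's x, y, z in cm; "roll": the turn about the world's z in rad. In form: [{"x": .., "y": .., "z": .., "roll": ..}, ...]. A call has 1 to 8 rows; each row is the pose to reach, as a shift and turn from the pose commanded when the call began; what a row does not reach only later rows make up. A row lasts 1/12 s, in which the tool goes at most 41.7 mm and 7.16 degrees, less where a joint would pass 70% of its speed; a pose out of reach is approached as far as the arm can. A call with a gripper value outside its range is refused whole. "fingers" is the opening, from 0 (shut) to 1 (fully open), set as the call begins (left out, the last holds). The fingers move at their own pace and stop on an object; the grip force is fixed at half the most. Time passes only in rows, so rows that repeat a pose let the fingers close. It gives the time, the measured TCP pose, the force and the opening at its end, in the units of the state.
- bot.get_obs(): the state, without advancing time (a new reading comes with each control period).
- bot.capture(name): name is "side" or "top" or "wrist"; returns a dict with "img" (400x640x3 uint8, blue, green, red), "fx", "fy", "cx", "cy" (pixels), "k1" (the pictures are not rectified: a ray, as slopes to the right and down, at radius r is drawn at 1 + k1 r^2 times it, then the intrinsics apply), "position" and "rotation" of the camera in the world; the wrist camera has in their place "hand_eye" (4x4, takes a point from camera to tool coordinates, whose origin is the TCP and whose axes are the flange's). Camera axes: x right, y down, z forward; pixel columns grow to the right and rows downward; lengths in mm; the calibration is good to about 2 mm. A picture is of the moment at which its call begins: read the wrist's pose just before it. There is no depth.
- bot.close_job(): hands the job in, once; it reports no verdict.
The state is a dict: "time": time; "joint_positions": joint angles; "dq": joint speeds; "tau": joint torques, N m; "tool_pos": TCP position; "tcp_rot": TCP orientation; "contact_force": force on the tool from outside, world axes, zero at the start; "moment": the same for the moment, N m; "grip_width": finger opening in mm.
Only numpy, scipy, OpenCV 4.12 (cv2) and the standard library are available. Lean on these libraries where they do the work, as an engineer would, in place of code of your own. Each camera call takes 0.05 s, during which the arm holds its last target.

## Working session

There is one attempt and no reset: what is moved stays moved. The work goes in short steps, Python scripts to look and compute and a tool call to move; the robot and the scene stay as the last step left them, time stands still between calls to the robot, and variables do not carry over. Pictures are saved under pics/ and viewed, and the job is handed in when it is done.

Besides the shell and the picture viewer there is one more tool, called after "Emit:" by a JSON object that holds its "fn" and its "kwargs", one argument or row to a line. arm_command: Moves the arm, as the interface text tells. Its arguments: {"type":"object","properties":{"targets":{"type":"array","items":{"type":"object","properties":{"x":{"type":"number"},"y":{"type":"number"},"z":{"type":"number"},"roll":{"type":"number"}}}},"fingers":{"type":"number"}},"required":["targets"]}

```bash
mkdir -p pics; ls
cat > h.py <<'E'
import numpy as np, cv2
from plant import bot
def save(c,n): cv2.imwrite('pics/'+n+'.png',c['img'])
def ray(c,u,v,obs=None):
    x=(u-c['cx'])/c['fx'];y=(v-c['cy'])/c['fy']
    a,b=x,y
    for _ in range(30):
        s=1+c['k1']*(a*a+b*b);a,b=x/s,y/s
    return np.array([a,b,1.])
def onplane(c,u,v,z):
    R=np.array(c['rotation']);p=np.array(c['position'])
    d=R@ray(c,u,v);return p+d*(z-p[2])/d[2]
E
python3 - <<'E'
from h import *
o=bot.get_obs();print(o)
for n in['side','top','wrist']:
    c=bot.capture(n);save(c,n+'0');print(n,{k:v for k,v in c.items() if k!='img'})
E
```

```text
pics
{'time': 0.0, 'joint_positions': array([-1.34498063e+00,  3.42729973e-01,  1.52505124e+00,  9.21139594e-06,
        1.27537334e+00, -1.45997978e-01]), 'dq': array([ 1.53358244e-03,  3.70558480e-04,  2.10840962e-04, -4.75785666e-04,
        8.63784441e-05,  3.49284039e-04]), 'tau': array([ 6.54346641e-04, -4.31236231e+01, -2.44217527e+01,  7.16416142e-02,
        5.58476779e-02, -1.44411010e-04]), 'tool_pos': array([ 190.66593533, -488.70820906,  226.02925059]), 'tcp_rot': array([-3.14004865e+00, -2.35938894e-04,  3.71810809e-01]), 'contact_force': array([-0.00174456, -0.14564416, -0.42820219]), 'moment': array([-0.08163299,  0.02324673,  0.00665566]), 'grip_width': 91.85036847793833}
side {'fx': 515.1080902568118, 'fy': 515.1080902568118, 'cx': 312.8783799669571, 'cy': 196.39516720457362, 'k1': -0.004435256737758422, 'position': array([ 231.77316068, 1092.0992936 ,  626.27394686]), 'rotation': array([-2.06323622, -0.01555438, -2.89708928])}
top {'fx': 373.45902198177055, 'fy': 373.45902198177055, 'cx': 321.78750051037946, 'cy': 202.83912628103715, 'k1': 0.017468812515478983, 'position': array([297.79696567,  10.68023754, 989.88571704]), 'rotation': array([-2.93613964e+00, -5.99054670e-05, -1.55391865e+00])}
wrist {'fx': 357.2382090701965, 'fy': 357.2382090701965, 'cx': 322.545387529294, 'cy': 195.06971627656316, 'k1': -0.04306206902123215, 'hand_eye': array([[-1.40607466e-04, -9.50655529e-01, -3.10248362e-01,
         8.47185154e+01],
       [ 9.99999534e-01,  1.62624389e-04, -9.51518885e-04,
         2.29817877e-01],
       [ 9.55020639e-04, -3.10248351e-01,  9.50655063e-01,
        -1.58492417e+02],
       [ 0.00000000e+00,  0.00000000e+00,  0.00000000e+00,
         1.00000000e+00]])}
```

View pics/top0.png

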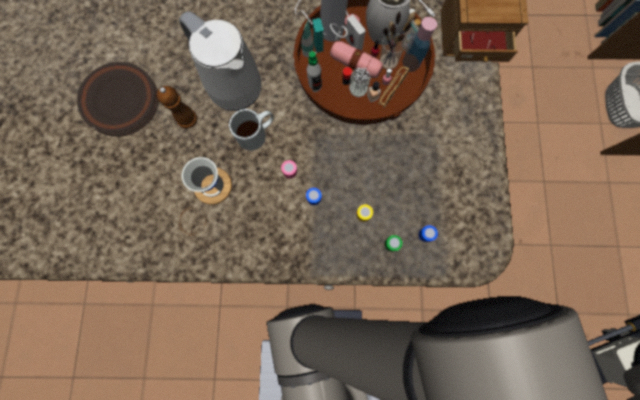

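View pics/side0.png

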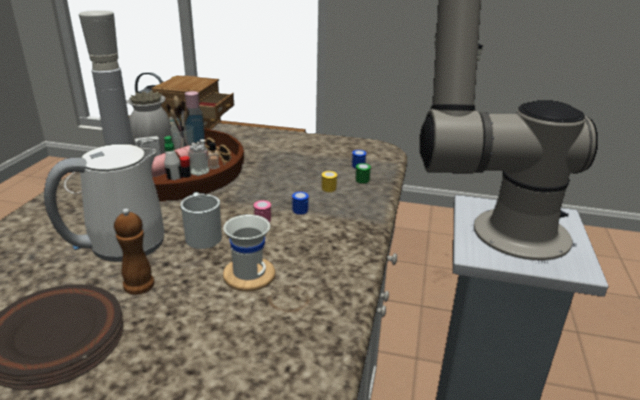

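View pics/wrist0.png

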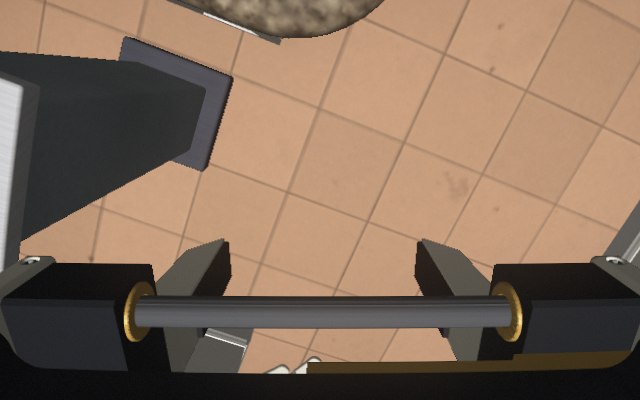

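The top view shows blue pods at about (314,196) and (429,233), yellow at (365,212), green at (395,243), pink at (289,168). The tube's mouth is at about (200,175) with its foot at (212,186). I'll measure these next.

```bash
cat >> h.py <<'E'
from scipy.spatial.transform import Rotation as Ro
def Rm(r): return Ro.from_euler('xyz',r).as_matrix()
def pose(c,obs=None):
    if 'hand_eye' in c:
        H=np.array(c['hand_eye']);T=np.eye(4);T[:3,:3]=Rm(obs['tcp_rot']);T[:3,3]=obs['tool_pos'];M=T@H
        return M[:3,:3],M[:3,3]
    return Rm(c['rotation']),np.array(c['position'])
def onplane(c,u,v,z,obs=None):
    R,p=pose(c,obs);d=R@ray(c,u,v);return p+d*(z-p[2])/d[2]
def proj(c,P,obs=None):
    R,p=pose(c,obs);q=R.T@(np.array(P,float)-p);a,b=q[0]/q[2],q[1]/q[2];s=1+c['k1']*(a*a+b*b)
    return c['fx']*a*s+c['cx'],c['fy']*b*s+c['cy']
def blobs(img,lo,hi,mn=20):
    hsv=cv2.cvtColor(img,cv2.COLOR_BGR2HSV);m=cv2.inRange(hsv,lo,hi)
    m=cv2.morphologyEx(m,cv2.MORPH_CLOSE,np.ones((3,3)))
    cs,_=cv2.findContours(m,cv2.RETR_EXTERNAL,cv2.CHAIN_APPROX_NONE)
    return [k for k in cs if cv2.contourArea(k)>mn]
E
python3 - <<'E'
from h import *
for n in['top','side']:
    c=bot.capture(n)
    for nm,lo,hi in[('blue',(110,150,60),(130,255,255)),('yel',(22,130,80),(33,255,255)),('green',(45,120,50),(80,255,255)),('orange',(10,120,150),(21,255,255)),('pink',(160,100,100),(175,255,255))]:
        for k in blobs(c['img'],lo,hi):
            (u,v),r=cv2.minEnclosingCircle(k)
            print(n,nm,round(u),round(v),round(r,1),cv2.boundingRect(k),onplane(c,u,v,44 if n=='top' else 22).round())
    im=c['img'];y,x=(140,150) if n=='top' else(130,200)
    cv2.imwrite(f'pics/{n}z.png',cv2.resize(im[y:y+130,x:x+190],None,fx=4,fy=4,interpolation=cv2.INTER_CUBIC))
E
```

```text
top blue 428 234 9.1 (419, 226, 19, 15) [ 419. -257.   44.]
top blue 314 196 7.9 (307, 188, 14, 16) [514.  36.  44.]
top yel 364 212 8.8 (356, 204, 18, 18) [472. -96.  44.]
top green 393 243 8.3 (385, 235, 17, 16) [ 394. -168.   44.]
top green 312 57 7.2 (309, 50, 8, 15) [913.  47.  44.]
top orange 206 180 5.7 (203, 176, 9, 10) [549. 316.  44.]
top orange 212 185 18.6 (196, 170, 35, 33) [538. 302.  44.]
top orange 474 19 4.6 (470, 17, 10, 4) [1039. -414.   44.]
top orange 502 8 15.1 (487, 6, 31, 8) [1074. -494.   44.]
top pink 290 171 6.6 (283, 169, 14, 7) [579. 100.  44.]
side blue 248 244 15.7 (232, 241, 32, 12) [577. 239.  22.]
side blue 300 202 11.1 (293, 193, 15, 21) [518.  35.  22.]
side blue 358 158 9.0 (353, 151, 13, 16) [ 425. -265.   22.]
side yel 329 181 10.6 (322, 172, 15, 20) [476. -99.  22.]
side green 362 173 9.9 (356, 164, 14, 19) [ 400. -172.   22.]
side green 168 143 7.0 (165, 136, 9, 14) [1002. -218.   22.]
side orange 182 82 24.6 (158, 77, 50, 12) [1261. -830.   22.]
side pink 262 206 8.3 (254, 202, 17, 12) [600.  78.  22.]
```

View pics/topz.png

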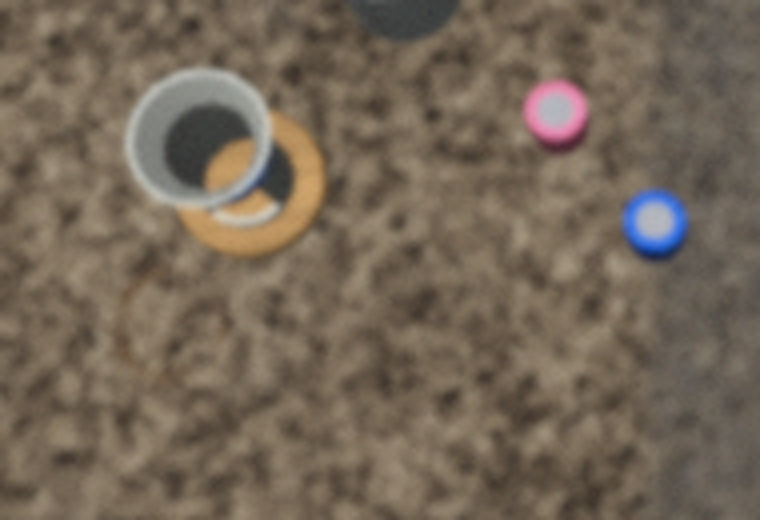

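View pics/sidez.png

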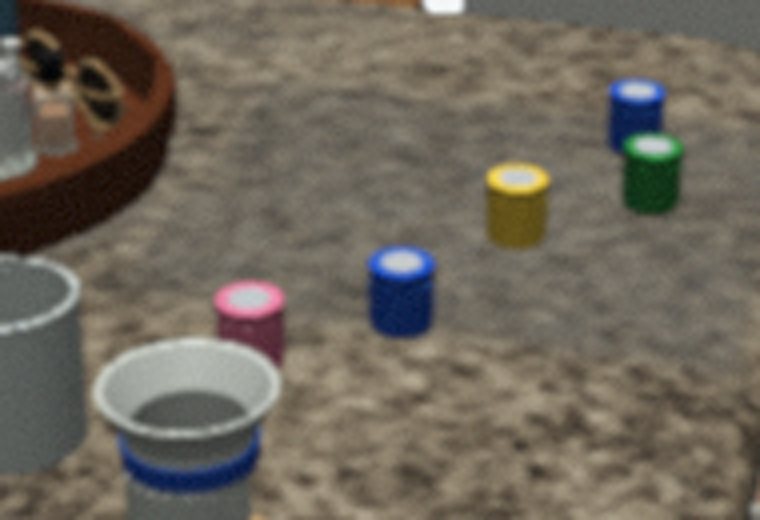

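Run:
```python
from h import *
T=bot.capture('top');S=bot.capture('side')
def P(n,t,s,z): print(n,onplane(T,*t,z).round(1),onplane(S,*s,z).round(1))
q=lambda u,v,x,y:(x+(u-1.5)/4,y+(v-1.5)/4)
t=lambda u,v:q(u,v,150,140); s=lambda u,v:q(u,v,200,130)
P('A',t(655,222),s(402,263),44)
P('tube',t(200,138),s(188,388),115)
P('pink',t(556,111),s(250,298),44)
g=cv2.cvtColor(T['img'],cv2.COLOR_BGR2HSV)
z=cv2.resize(T['img'][180:280,340:470],None,fx=5,fy=5,interpolation=cv2.INTER_CUBIC);cv2.imwrite('pics/topB.png',z)
print('B side',onplane(S,*s(637,92),44).round(1),'Y side',onplane(S,*s(518,178),44).round(1),'G',onplane(S,*s(653,146),44).round(1))
# foot outer circle at z~0-12
k=max(blobs(T['img'],(8,90,120),(23,255,255)),key=lambda k:0 if cv2.boundingRect(k)[0]>260 else cv2.contourArea(k))
print(cv2.boundingRect(k))
```

```text
A [515.   36.2  44. ] [516.4  40.   44. ]
tube [546.3 311.4 115. ] [545.9 316.2 115. ]
pink [589.  103.1  44. ] [589.9 105.4  44. ]
B side [ 423.3 -254.8   44. ] Y side [474.7 -93.6  44. ] G [ 397.7 -167.1   44. ]
(0, 0, 640, 400)
```

View pics/topB.png

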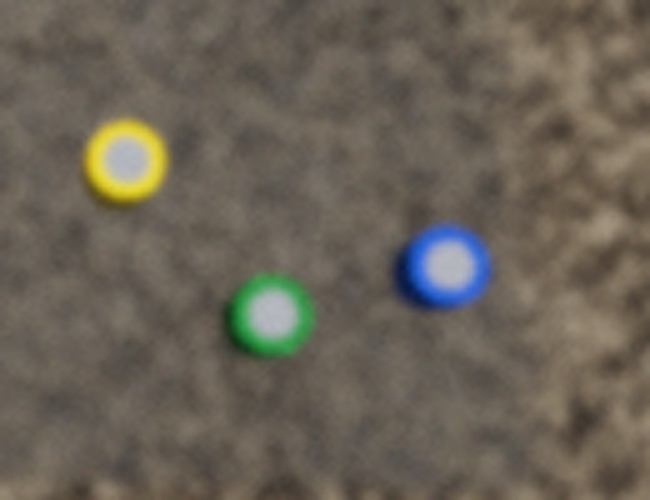

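Emit:
{"fn": "arm_command", "kwargs": {
  "targets": [
    {"x":3,"y":3,"z":-1,"roll":0.12},
    {"x":6,"y":6,"z":-2,"roll":0.24},
    {"x":9,"y":9,"z":-3,"roll":0.36},
    {"x":12,"y":12,"z":-4,"roll":0.48},
    {"x":15,"y":15,"z":-5,"roll":0.6},
    {"x":18,"y":18,"z":-6,"roll":0.72},
    {"x":20.5,"y":20.5,"z":-6.7,"roll":0.8},
    {"x":23.1,"y":23.2,"z":-6.7,"roll":0.8}
  ],
  "fingers": 0.75
}}

```text
time: 1.02
tool_pos: [421.1, -256.3, 158.5]
tcp_rot: [-3.14, -0.001, 1.176]
contact_force: [0.6, -0.0, -0.1]
grip_width: 69.1
```

Emit:
{"fn": "arm_command", "kwargs": {
  "targets": [
    {"x":0,"y":0,"z":0,"roll":0},
    {"x":0,"y":0,"z":0,"roll":0},
    {"x":0,"y":0,"z":0,"roll":0}
  ]
}}

```text
time: 1.27
tool_pos: [420.5, -258.5, 159.8]
tcp_rot: [3.142, 0.0, 1.173]
contact_force: [-0.7, -1.0, -0.9]
grip_width: 68.7
```

```bash
cat > look.py <<'E'
import sys
from h import *
o=bot.get_obs();c=bot.capture('wrist');save(c,sys.argv[1])
print(o['time'],o['tool_pos'].round(1),o['tcp_rot'].round(3),o['grip_width'],'tcp px',proj(c,o['tool_pos'],o))
for k in blobs(c['img'],(108,120,50),(130,255,255),150):
    (u,v),r=cv2.minEnclosingCircle(k);print(u,v,r,onplane(c,u,v,44,o).round(1))
hsv=cv2.cvtColor(c['img'],cv2.COLOR_BGR2HSV)
m=cv2.inRange(hsv,(0,0,120),(180,70,255))
for k in cv2.findContours(m,cv2.RETR_EXTERNAL,cv2.CHAIN_APPROX_NONE)[0]:
    if cv2.contourArea(k)>150 and len(k)>5:
        (u,v),ax,a=cv2.fitEllipse(k);print('silver',round(u,1),round(v,1),np.round(ax,1),onplane(c,u,v,44,o).round(1))
E
python3 look.py w1
```

```text
1.2667 [ 420.5 -258.5  159.8] [3.142 0.    1.173] 68.7079729661745 tcp px (np.float64(322.26438999296784), np.float64(258.1856872798599))
326.7147216796875 185.0765838623047 28.169532775878906 [ 425.  -256.6   44. ]
silver 352.1 342.6 [ 34.4 150.2] [ 387.7 -408.5   44. ]
silver 309.4 319.6 [  6.3 231.8] [ 360.9 -369.    44. ]
silver 8.5 180.9 [22.5 50.4] [ 184. -151.   44.]
silver 397.4 128.3 [315.9 581.8] [ 492.2 -235.8   44. ]
```

View pics/w1.png

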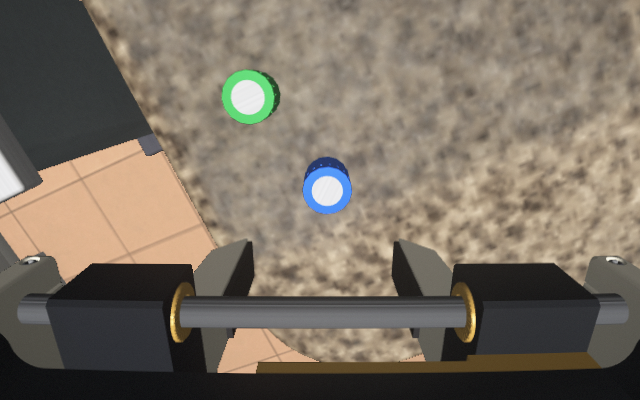

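The wrist view shows blue pod B's lid at about (327,191) and the green pod away at (248,97), so the fingers are clear of both.

Run:
```python
from h import *
o=bot.get_obs();c=bot.capture('wrist')
hsv=cv2.cvtColor(c['img'],cv2.COLOR_BGR2HSV)
m=cv2.inRange(hsv,(0,0,170),(180,60,255))[150:230,290:370]
M=cv2.moments(m,True);u=290+M['m10']/M['m00'];v=150+M['m01']/M['m00'];print(u,v,M['m00'],onplane(c,u,v,44,o))
t=bot.capture('top');print(onplane(t,429.1,232.7,44)); o=bot.get_obs(); print(o['tool_pos'])
```

```text
329.0711009174312 200.25229357798165 1308.0 [ 421.44211764 -269.74676021   44.        ]
[ 421.9975566  -259.99464267   44.        ]
[ 419.82614842 -259.53680456  159.95197708]
```

```bash
cat > lid.py <<'E'
import sys
from h import *
def lid(c,o,u0,v0,z=44):
    hsv=cv2.cvtColor(c['img'],cv2.COLOR_BGR2HSV)
    m=cv2.inRange(hsv,(0,0,190),(180,40,255))
    n,l,s,ce=cv2.connectedComponentsWithStats(m)
    i=min(range(1,n),key=lambda i:np.hypot(*(ce[i]-(u0,v0)))+(1e4 if s[i,4]<80 else 0))
    return ce[i].round(1),s[i],onplane(c,*ce[i],z,o).round(1)
if __name__=='__main__':
    o=bot.get_obs();c=bot.capture('wrist');print(o['tool_pos'].round(1),o['tcp_rot'].round(3),lid(c,o,float(sys.argv[1]),float(sys.argv[2])))
E
python3 lid.py 327 191
```

```text
[ 419.8 -259.5  160. ] [3.141 0.    1.169] (array([327.1, 189. ]), array([312, 175,  31,  29, 708], dtype=int32), array([ 423.4, -260.8,   44. ]))
```

Emit:
{"fn": "arm_command", "kwargs": {
  "targets": [
    {"x":0.3,"y":0,"z":-3,"roll":0},
    {"x":0.3,"y":0,"z":-6,"roll":0},
    {"x":0.3,"y":0,"z":-8,"roll":0},
    {"x":0.3,"y":0,"z":-9,"roll":0},
    {"x":0.3,"y":0,"z":-9,"roll":0},
    {"x":0.3,"y":0,"z":-9,"roll":0}
  ]
}}

```text
time: 1.97
tool_pos: [423.5, -259.0, 70.2]
tcp_rot: [3.141, 0.0, 1.171]
contact_force: [0.1, -0.0, 0.6]
grip_width: 68.7
```

```bash
python3 lid.py 327 160; python3 look.py w2 >/dev/null
```

```text
[ 423.5 -259.    70.2] [3.141 0.    1.171] (array([323.4, 238.8]), array([ 302,  219,   44,   40, 1366], dtype=int32), array([ 423.4, -260.8,   44. ]))
```

View pics/w2.png

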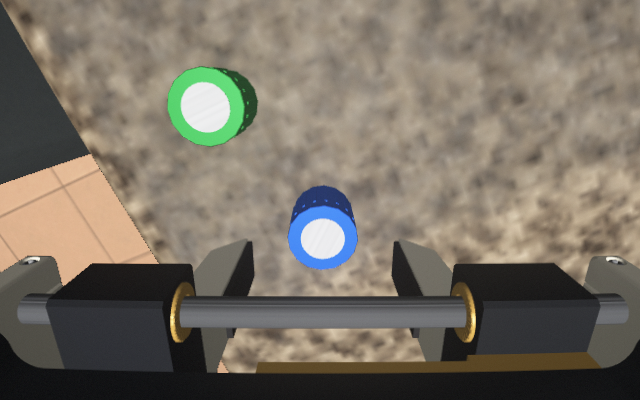

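The lid sits between the fingers at (323,239), 2 mm off the TCP. I'll descend and close.

Emit:
{"fn": "arm_command", "kwargs": {
  "targets": [
    {"x":0,"y":-0.15,"z":-2,"roll":0},
    {"x":0,"y":-0.15,"z":-4,"roll":0},
    {"x":0,"y":-0.15,"z":-4.8,"roll":0},
    {"x":0,"y":-0.15,"z":-4.8,"roll":0},
    {"x":0,"y":-0.15,"z":-4.8,"roll":0}
  ]
}}

```text
time: 2.48
tool_pos: [424.0, -260.1, 22.5]
tcp_rot: [3.141, 0.0, 1.172]
contact_force: [0.3, 1.1, -0.1]
grip_width: 69.0
```

Emit:
{"fn": "arm_command", "kwargs": {
  "targets": [
    {"x":0,"y":0,"z":0,"roll":0},
    {"x":0,"y":0,"z":0,"roll":0},
    {"x":0,"y":0,"z":0,"roll":0},
    {"x":0,"y":0,"z":0,"roll":0},
    {"x":0,"y":0,"z":0,"roll":0},
    {"x":0,"y":0,"z":0,"roll":0}
  ],
  "fingers": 0.3
}}

```text
time: 2.98
tool_pos: [423.8, -259.9, 22.1]
tcp_rot: [3.141, 0.0, 1.172]
contact_force: [-0.9, 1.0, 3.5]
grip_width: 38.9
```

Emit:
{"fn": "arm_command", "kwargs": {
  "targets": [
    {"x":0,"y":0,"z":1,"roll":0},
    {"x":0,"y":0,"z":3,"roll":0},
    {"x":0,"y":0,"z":6,"roll":0},
    {"x":0,"y":0,"z":9,"roll":0},
    {"x":0,"y":0,"z":12,"roll":0},
    {"x":0,"y":0,"z":15,"roll":0},
    {"x":0,"y":0,"z":16,"roll":0},
    {"x":0,"y":0,"z":16,"roll":0}
  ],
  "fingers": 0
}}

```text
time: 3.65
tool_pos: [424.8, -260.7, 185.4]
tcp_rot: [3.135, 0.002, 1.172]
contact_force: [0.9, 0.2, -1.6]
grip_width: 39.5
```

```bash
python3 look.py w3 |head -1
python3 - <<'E'
from h import *
c=bot.capture('side');cv2.imwrite('pics/s3.png',cv2.resize(c['img'][80:230,250:450],None,fx=3,fy=3))
E
```

```text
3.65 [ 424.8 -260.7  185.4] [3.135e+00 2.000e-03 1.172e+00] 39.48369419849909 tcp px (np.float64(322.25848756176845), np.float64(258.185811869257))
```

View pics/w3.png

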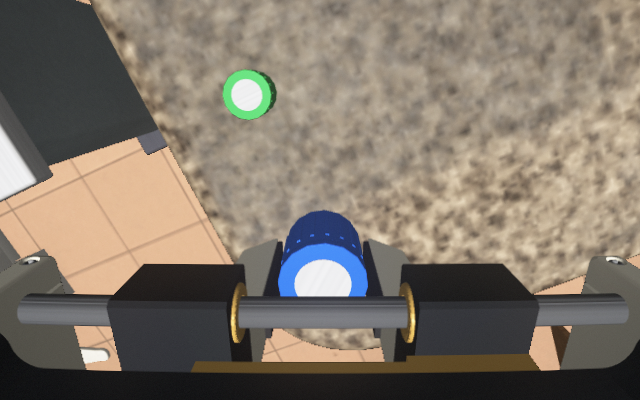

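View pics/s3.png

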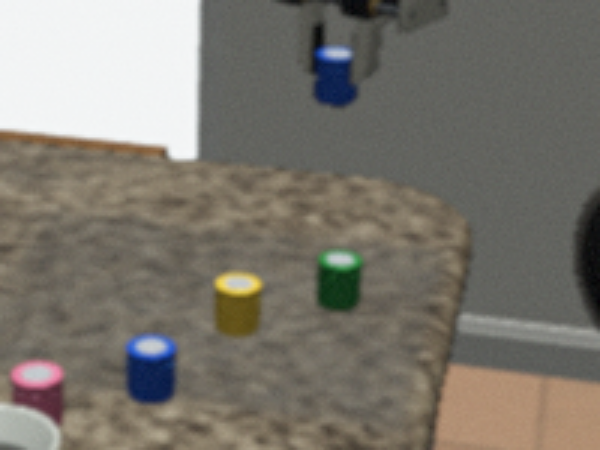

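Emit:
{"fn": "arm_command", "kwargs": {
  "targets": [
    {"x":0.4,"y":1.5,"z":0,"roll":0.04},
    {"x":1.2,"y":4.5,"z":0,"roll":0.08},
    {"x":2,"y":8,"z":0,"roll":0.12},
    {"x":3,"y":12,"z":0,"roll":0.16},
    {"x":4,"y":16,"z":0,"roll":0.2},
    {"x":5,"y":20,"z":0,"roll":0.24},
    {"x":6,"y":24,"z":0,"roll":0.28},
    {"x":7,"y":28,"z":0,"roll":0.32}
  ]
}}

```text
time: 4.42
tool_pos: [492.6, 22.3, 180.1]
tcp_rot: [-3.138, -0.0, 1.493]
contact_force: [0.7, -0.2, -0.4]
grip_width: 39.4
```

Emit:
{"fn": "arm_command", "kwargs": {
  "targets": [
    {"x":0.9,"y":3.7,"z":0,"roll":0.04},
    {"x":1.8,"y":7.4,"z":0,"roll":0.08},
    {"x":2.7,"y":11,"z":0,"roll":0.12},
    {"x":3.6,"y":14.5,"z":0,"roll":0.16},
    {"x":4.5,"y":18,"z":0,"roll":0.2},
    {"x":5.2,"y":20.8,"z":0,"roll":0.22},
    {"x":5.7,"y":22.6,"z":0,"roll":0.22},
    {"x":5.9,"y":23.4,"z":0,"roll":0.22}
  ]
}}

```text
time: 5.08
tool_pos: [551.8, 256.6, 179.3]
tcp_rot: [-3.138, 0.0, 1.714]
contact_force: [-0.5, -0.7, -0.8]
grip_width: 39.1
```

Emit:
{"fn": "arm_command", "kwargs": {
  "targets": [
    {"x":0,"y":0,"z":0,"roll":0},
    {"x":0,"y":0,"z":0,"roll":0},
    {"x":0,"y":0,"z":0,"roll":0}
  ]
}}

```text
time: 5.33
tool_pos: [552.2, 252.8, 181.2]
tcp_rot: [-3.14, 0.001, 1.711]
contact_force: [0.1, -0.6, -0.7]
grip_width: 39.5
```

```bash
python3 look.py w4 |head -1
python3 - <<'E'
from h import *
c=bot.capture('side');save(c,'s4')
E
```

```text
5.3333 [552.2 252.8 181.2] [-3.140e+00  1.000e-03  1.711e+00] 39.45033246365031 tcp px (np.float64(322.2712529756819), np.float64(258.05624138549734))
```

View pics/w4.png

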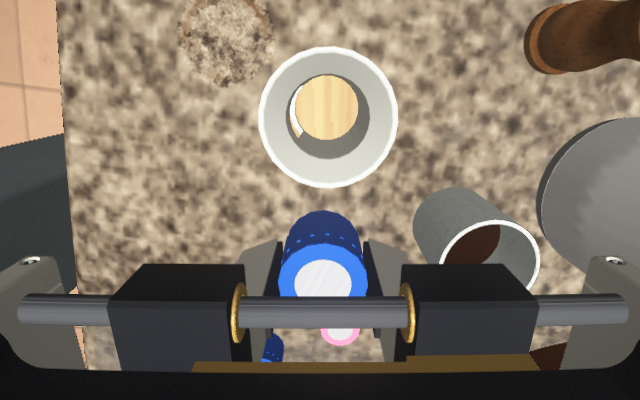

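View pics/s4.png

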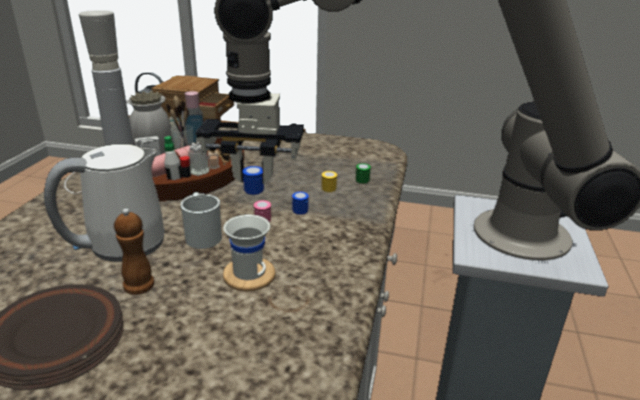

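The wrist view shows the tube mouth's rim spanning columns 258–398 and rows 46–188, centred near (328,117), with the pod held upright.

```bash
cat > mouth.py <<'E'
from h import *
o=bot.get_obs();c=bot.capture('wrist')
g=cv2.GaussianBlur(c['img'],(3,3),0)
hsv=cv2.cvtColor(g,cv2.COLOR_BGR2HSV)
m=cv2.inRange(hsv,(0,0,150),(180,30,255));m[240:]=0;m[:, :230]=0;m[:,420:]=0
m=cv2.morphologyEx(m,cv2.MORPH_CLOSE,np.ones((3,3)))
k=max(cv2.findContours(m,cv2.RETR_EXTERNAL,cv2.CHAIN_APPROX_NONE)[0],key=cv2.contourArea)
k=cv2.convexHull(k)
(u,v),ax,a=cv2.fitEllipse(k)
print(cv2.boundingRect(k),u,v,ax,onplane(c,u,v,115,o).round(1))
q=k[:,0].astype(float);P=np.array([onplane(c,*x,115,o)[:2] for x in q])
A=np.c_[2*P,np.ones(len(P))];s=np.linalg.lstsq(A,(P**2).sum(1),rcond=None)[0]
print('circle',s[:2].round(1),'r',np.sqrt(s[2]+s[0]**2+s[1]**2),o['tool_pos'].round(1))
# lid of held pod, plane tcp+22
e=onplane(c,322.5,288,o['tool_pos'][2]+22,o);print('lid',e.round(1))
E
python3 mouth.py
python3 - <<'E'
from h import *
c=bot.capture('wrist');cv2.imwrite('pics/w4z.png',cv2.resize(c['img'][200:320,230:420],None,fx=4,fy=4))
E
```

```text
(257, 46, 140, 142) 326.977294921875 116.72320556640625 (139.7442169189453, 141.5644989013672) [546.8 314.8 115. ]
circle [547.1 312.4] r 43.463779273769816 [552.6 252.8 181.8]
lid [553.1 249.8 203.8]
```

View pics/w4z.png

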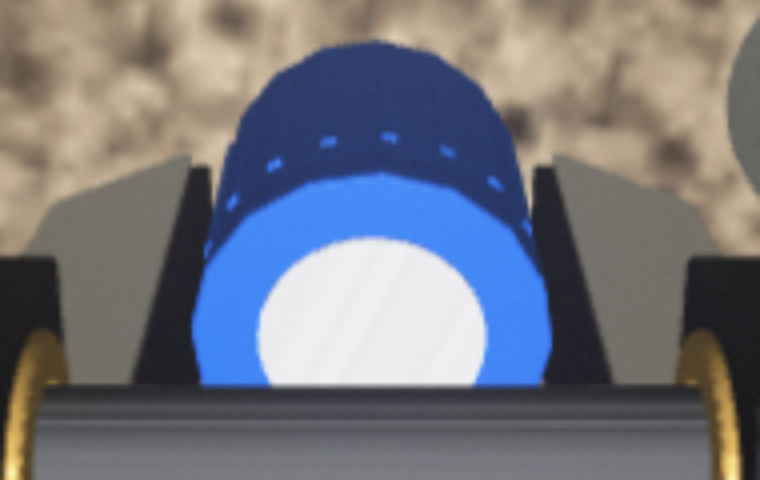

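Emit:
{"fn": "arm_command", "kwargs": {
  "targets": [
    {"x":-0.2,"y":2,"z":0,"roll":0},
    {"x":-0.4,"y":4.5,"z":0,"roll":0},
    {"x":-0.55,"y":6.1,"z":0,"roll":0},
    {"x":-0.55,"y":6.1,"z":-1.5,"roll":0},
    {"x":-0.55,"y":6.1,"z":-3.5,"roll":0},
    {"x":-0.55,"y":6.1,"z":-4.5,"roll":0},
    {"x":-0.55,"y":6.1,"z":-4.5,"roll":0},
    {"x":-0.55,"y":6.1,"z":-4.5,"roll":0}
  ]
}}

```text
time: 6.2
tool_pos: [547.1, 314.9, 136.6]
tcp_rot: [-3.141, 0.0, 1.711]
contact_force: [-0.1, 0.0, 1.2]
grip_width: 39.5
```

```bash
python3 look.py w5 |head -1
python3 - <<'E'
from h import *
c=bot.capture('side');cv2.imwrite('pics/s5.png',cv2.resize(c['img'][130:300,150:350],None,fx=3.5,fy=3.5))
print(proj(c,(547,312.8,115)))
E
```

```text
6.2 [547.1 314.9 136.6] [-3.141  0.     1.711] 39.4577851122394 tcp px (np.float64(322.2708120535139), np.float64(258.05637661422054))
(np.float64(246.7261286509696), np.float64(225.63369055015417))
```

View pics/w5.png

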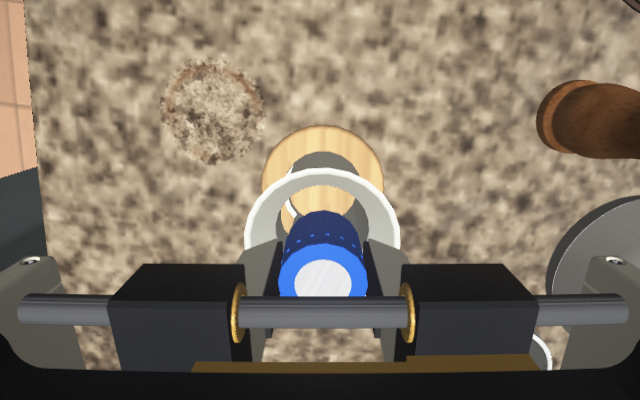

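View pics/s5.png

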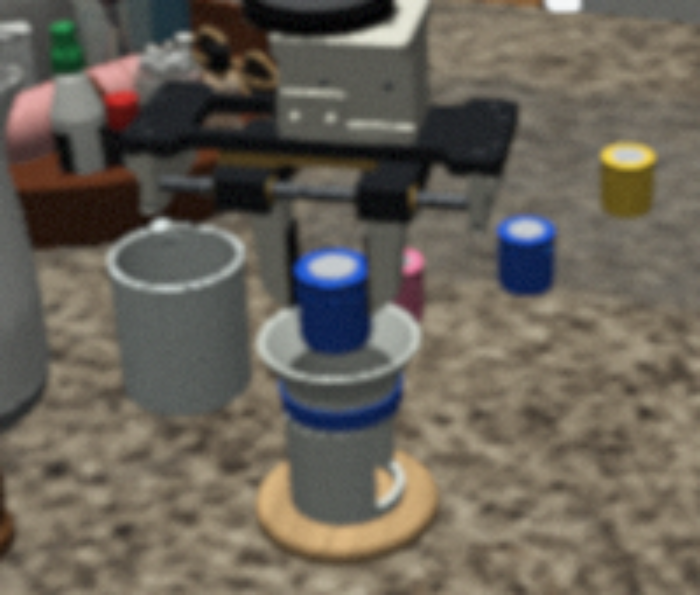

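The pod is centred over the mouth: in the wrist view the rim spans columns 244–400 and the pod is at 323. In the side view it hangs inside the rim. I'll lower it and release.

Emit:
{"fn": "arm_command", "kwargs": {
  "targets": [
    {"x":0,"y":-0.05,"z":-0.6,"roll":0},
    {"x":0,"y":-0.05,"z":-1.2,"roll":0},
    {"x":0,"y":-0.05,"z":-1.7,"roll":0},
    {"x":0,"y":-0.05,"z":-1.7,"roll":0},
    {"x":0,"y":-0.05,"z":-1.7,"roll":0}
  ]
}}

```text
time: 6.72
tool_pos: [546.9, 314.6, 119.3]
tcp_rot: [-3.141, 0.0, 1.712]
contact_force: [0.3, 0.8, -0.4]
grip_width: 39.3
```

Emit:
{"fn": "arm_command", "kwargs": {
  "targets": [
    {"x":0,"y":0,"z":0,"roll":0},
    {"x":0,"y":0,"z":0,"roll":0},
    {"x":0,"y":0,"z":0,"roll":0},
    {"x":0,"y":0,"z":0,"roll":0}
  ],
  "fingers": 0.75
}}

```text
time: 7.05
tool_pos: [547.3, 314.8, 120.1]
tcp_rot: [3.141, -0.0, 1.712]
contact_force: [-0.2, -0.1, -0.4]
grip_width: 61.5
```

Emit:
{"fn": "arm_command", "kwargs": {
  "targets": [
    {"x":0,"y":0,"z":1,"roll":0},
    {"x":0,"y":0,"z":3,"roll":0},
    {"x":0,"y":0,"z":6,"roll":0},
    {"x":0,"y":-3,"z":6.5,"roll":0},
    {"x":0,"y":-6,"z":6.5,"roll":0},
    {"x":0,"y":-6,"z":6.5,"roll":0}
  ]
}}

```text
time: 7.55
tool_pos: [547.8, 250.8, 186.7]
tcp_rot: [3.14, 0.002, 1.709]
contact_force: [0.2, 0.0, -0.5]
grip_width: 68.8
```

```bash
python3 look.py w6 |head -1
python3 - <<'E'
from h import *
c=bot.capture('side');cv2.imwrite('pics/s6.png',cv2.resize(c['img'][130:300,150:350],None,fx=3.5,fy=3.5))
E
```

```text
7.55 [547.8 250.8 186.7] [3.140e+00 2.000e-03 1.709e+00] 68.78858842193168 tcp px (np.float64(322.26810340679174), np.float64(258.0562594074003))
```

View pics/w6.png

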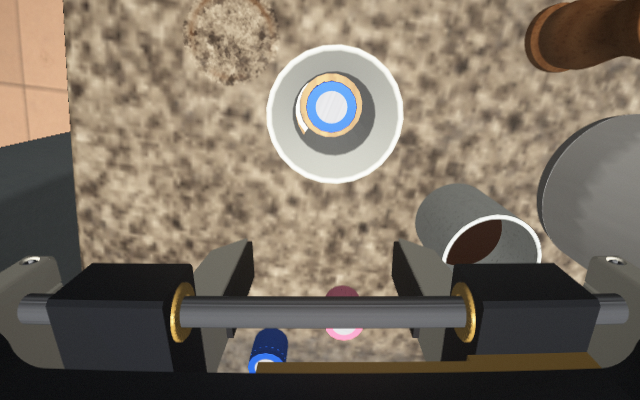

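View pics/s6.png

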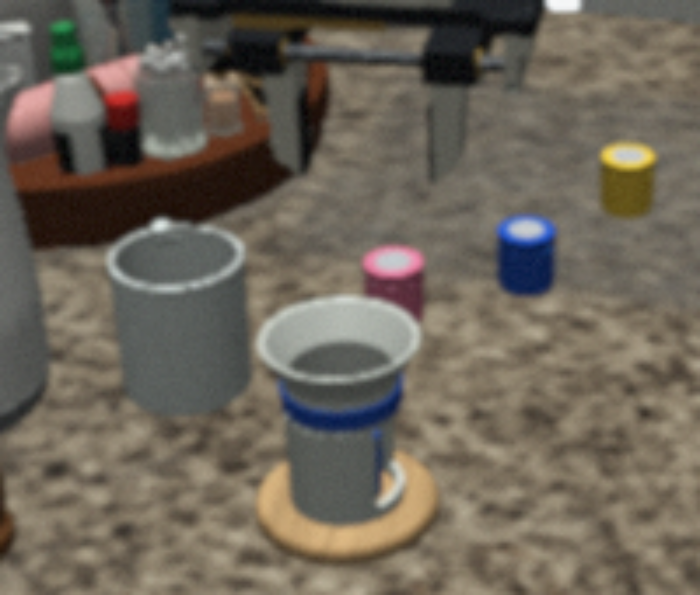

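Pod B stands upright on the tube floor: its lid at (331,107) is concentric in the bore. Next is pod A.

Emit:
{"fn": "arm_command", "kwargs": {
  "targets": [
    {"x":-0.5,"y":-3.5,"z":0,"roll":0},
    {"x":-1,"y":-7,"z":0,"roll":0},
    {"x":-1.5,"y":-10.5,"z":0,"roll":0},
    {"x":-2,"y":-14,"z":-0.5,"roll":0},
    {"x":-2.6,"y":-17.5,"z":-1.5,"roll":0},
    {"x":-3.2,"y":-21.3,"z":-3,"roll":0},
    {"x":-3.2,"y":-21.3,"z":-3,"roll":0},
    {"x":-3.2,"y":-21.3,"z":-3,"roll":0}
  ]
}}

```text
time: 8.32
tool_pos: [514.9, 40.9, 154.4]
tcp_rot: [-3.14, -0.001, 1.709]
contact_force: [-0.4, 0.6, 0.2]
grip_width: 68.9
```

Run:
```python
from h import *
import lid
o=bot.get_obs();c=bot.capture('wrist');save(c,'w7')
print(o['tool_pos'].round(1))
for k in blobs(c['img'],(100,120,50),(130,255,255),150):print(cv2.boundingRect(k))
print(lid.lid(c,o,325,190))
```

```text
[514.9  40.9 154.4]
(300, 163, 50, 57)
(array([324.6, 196.9]), array([310, 183,  31,  29, 715], dtype=int32), array([517.2,  36.6,  44. ]))
```

View pics/w7.png

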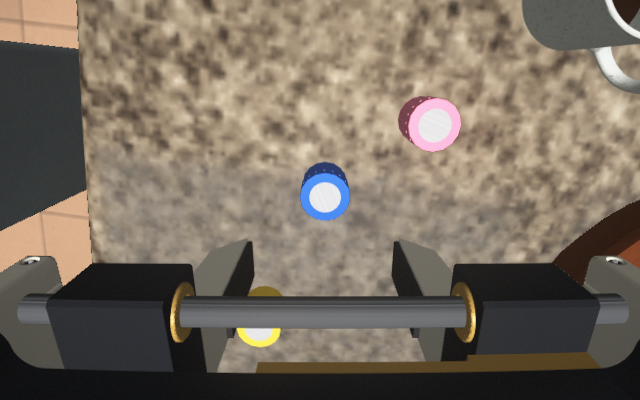

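Blue pod A's lid is at (325,197). Pink and yellow are well clear.

Emit:
{"fn": "arm_command", "kwargs": {
  "targets": [
    {"x":0.2,"y":-0.3,"z":-3,"roll":0},
    {"x":0.2,"y":-0.3,"z":-6,"roll":0},
    {"x":0.2,"y":-0.3,"z":-8,"roll":0},
    {"x":0.2,"y":-0.3,"z":-8.5,"roll":0},
    {"x":0.2,"y":-0.3,"z":-8.5,"roll":0},
    {"x":0.2,"y":-0.3,"z":-8.5,"roll":0}
  ]
}}

```text
time: 8.87
tool_pos: [518.2, 39.8, 70.8]
tcp_rot: [3.14, 0.0, 1.713]
contact_force: [-0.2, 0.0, 0.8]
grip_width: 69.1
```

```bash
python3 lid.py 324 238
```

```text
[518.2  39.8  70.8] [3.14  0.    1.713] (array([319.7, 240.6]), array([ 298,  221,   44,   40, 1340], dtype=int32), array([517.2,  36.5,  44. ]))
```

Emit:
{"fn": "arm_command", "kwargs": {
  "targets": [
    {"x":-0.1,"y":-0.3,"z":-2,"roll":0},
    {"x":-0.1,"y":-0.3,"z":-4,"roll":0},
    {"x":-0.1,"y":-0.3,"z":-4.9,"roll":0},
    {"x":-0.1,"y":-0.3,"z":-4.9,"roll":0},
    {"x":-0.1,"y":-0.3,"z":-4.9,"roll":0}
  ]
}}

```text
time: 9.33
tool_pos: [516.7, 35.9, 21.6]
tcp_rot: [3.141, 0.0, 1.712]
contact_force: [0.7, 0.6, 0.4]
grip_width: 69.0
```

Emit:
{"fn": "arm_command", "kwargs": {
  "targets": [
    {"x":0,"y":0,"z":0,"roll":0},
    {"x":0,"y":0,"z":0,"roll":0},
    {"x":0,"y":0,"z":0,"roll":0},
    {"x":0,"y":0,"z":0,"roll":0},
    {"x":0,"y":0,"z":0,"roll":0},
    {"x":0,"y":0,"z":0,"roll":0}
  ],
  "fingers": 0
}}

```text
time: 9.83
tool_pos: [516.4, 35.7, 21.2]
tcp_rot: [3.141, 0.0, 1.712]
contact_force: [-0.3, 0.6, 2.8]
grip_width: 39.3
```

Emit:
{"fn": "arm_command", "kwargs": {
  "targets": [
    {"x":0,"y":0,"z":1,"roll":0},
    {"x":0,"y":0,"z":3,"roll":0},
    {"x":0,"y":0,"z":6,"roll":0},
    {"x":0,"y":0,"z":9,"roll":0},
    {"x":0,"y":0,"z":12,"roll":0},
    {"x":0,"y":0,"z":15,"roll":0},
    {"x":0,"y":0,"z":16,"roll":0},
    {"x":0,"y":0,"z":16,"roll":0}
  ]
}}

```text
time: 10.5
tool_pos: [517.6, 35.6, 184.0]
tcp_rot: [3.135, 0.001, 1.712]
contact_force: [-0.3, -0.4, 0.0]
grip_width: 39.5
```

Emit:
{"fn": "arm_command", "kwargs": {
  "targets": [
    {"x":0.3,"y":1.5,"z":0,"roll":0},
    {"x":0.8,"y":5,"z":0,"roll":0},
    {"x":1.4,"y":8.5,"z":0,"roll":0},
    {"x":2,"y":12,"z":0,"roll":0},
    {"x":2.6,"y":15.5,"z":0,"roll":0},
    {"x":3,"y":18.5,"z":0,"roll":0},
    {"x":3.2,"y":20.8,"z":0,"roll":0},
    {"x":3.2,"y":21.6,"z":0,"roll":0}
  ]
}}

```text
time: 11.17
tool_pos: [547.0, 254.7, 178.3]
tcp_rot: [-3.138, -0.0, 1.715]
contact_force: [-0.7, -0.8, -0.1]
grip_width: 38.9
```

Emit:
{"fn": "arm_command", "kwargs": {
  "targets": [
    {"x":0,"y":0,"z":0,"roll":0},
    {"x":0,"y":0,"z":0,"roll":0},
    {"x":0,"y":0,"z":0,"roll":0}
  ]
}}

```text
time: 11.42
tool_pos: [547.9, 250.2, 180.1]
tcp_rot: [-3.14, 0.001, 1.711]
contact_force: [0.3, 0.0, -0.3]
grip_width: 39.4
```

```bash
python3 mouth.py; python3 look.py w8|head -1
```

```text
(265, 43, 141, 143) 335.398681640625 113.84508514404297 (140.96426391601562, 143.71090698242188) [546.8 314.8 115. ]
circle [547.1 312.4] r 43.500500402944105 [547.9 250.2 180.1]
lid [548.4 247.3 202.1]
11.4667 [548.1 250.2 180.4] [-3.141e+00  1.000e-03  1.710e+00] 39.2173160848485 tcp px (np.float64(322.27064455952734), np.float64(258.05653356973494))
```

View pics/w8.png

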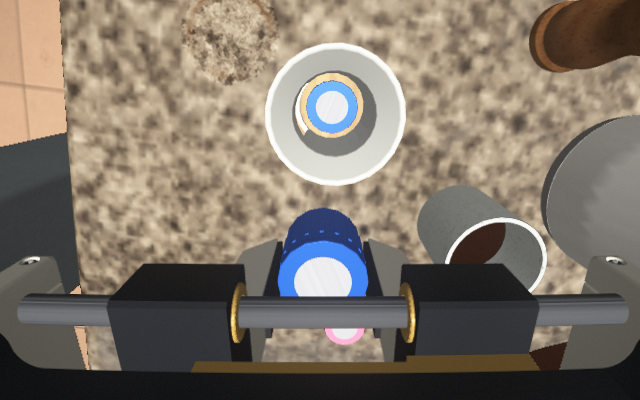

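The mouth is at the same place as before, and pod B is unchanged with its lid at (331,107). I'll move over, descend and release.

Emit:
{"fn": "arm_command", "kwargs": {
  "targets": [
    {"x":0,"y":2,"z":0,"roll":0},
    {"x":-0.1,"y":4.5,"z":0,"roll":0},
    {"x":-0.1,"y":6.4,"z":0,"roll":0},
    {"x":-0.1,"y":6.4,"z":-1.5,"roll":0},
    {"x":-0.1,"y":6.4,"z":-3.5,"roll":0},
    {"x":-0.1,"y":6.4,"z":-4.5,"roll":0},
    {"x":-0.1,"y":6.4,"z":-4.5,"roll":0},
    {"x":-0.1,"y":6.4,"z":-4.5,"roll":0}
  ]
}}

```text
time: 12.18
tool_pos: [547.2, 314.9, 135.7]
tcp_rot: [-3.141, 0.0, 1.711]
contact_force: [-0.1, -0.3, -0.4]
grip_width: 39.8
```

```bash
python3 look.py w9 |head -1
```

```text
12.1833 [547.2 314.9 135.7] [-3.141  0.     1.711] 39.80597371531349 tcp px (np.float64(322.2706645460954), np.float64(258.0566281832654))
```

View pics/w9.png

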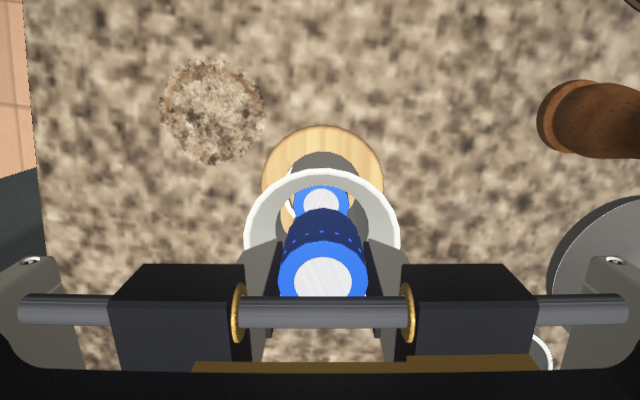

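The pod is aligned with the mouth (rim columns 244–400, pod at 322), same as last time.

Emit:
{"fn": "arm_command", "kwargs": {
  "targets": [
    {"x":0,"y":-0.1,"z":-0.6,"roll":0},
    {"x":0,"y":-0.1,"z":-1.2,"roll":0},
    {"x":0,"y":-0.1,"z":-1.7,"roll":0},
    {"x":0,"y":-0.1,"z":-1.7,"roll":0},
    {"x":0,"y":-0.1,"z":-1.7,"roll":0}
  ]
}}

```text
time: 12.65
tool_pos: [546.9, 314.6, 118.4]
tcp_rot: [-3.141, 0.0, 1.712]
contact_force: [0.4, 0.7, -0.4]
grip_width: 39.1
```

Emit:
{"fn": "arm_command", "kwargs": {
  "targets": [
    {"x":0,"y":0,"z":0,"roll":0},
    {"x":0,"y":0,"z":0,"roll":0},
    {"x":0,"y":0,"z":0,"roll":0},
    {"x":0,"y":0,"z":0,"roll":0}
  ],
  "fingers": 0.75
}}

```text
time: 12.98
tool_pos: [547.3, 314.8, 119.1]
tcp_rot: [3.141, -0.0, 1.712]
contact_force: [-0.4, 0.3, -0.2]
grip_width: 61.5
```

Emit:
{"fn": "arm_command", "kwargs": {
  "targets": [
    {"x":0,"y":0,"z":1,"roll":0},
    {"x":0,"y":0,"z":3,"roll":0},
    {"x":0,"y":0,"z":6,"roll":0},
    {"x":0,"y":-3,"z":6.5,"roll":0},
    {"x":0,"y":-6,"z":6.5,"roll":0},
    {"x":0,"y":-6,"z":6.5,"roll":0},
    {"x":0,"y":-6,"z":6.5,"roll":0},
    {"x":0,"y":-6,"z":6.5,"roll":0}
  ]
}}

```text
time: 13.65
tool_pos: [547.3, 255.0, 184.4]
tcp_rot: [3.141, -0.001, 1.711]
contact_force: [0.3, -0.4, -0.3]
grip_width: 68.7
```

```bash
python3 look.py w10 |head -1
python3 - <<'E'
from h import *
import lid
o=bot.get_obs();c=bot.capture('wrist');print('lid@100',lid.lid(c,o,331,100,100))
c=bot.capture('side');cv2.imwrite('pics/s10.png',cv2.resize(c['img'][130:300,150:350],None,fx=3.5,fy=3.5))
t=bot.capture('top');save(t,'t10')
for k in blobs(t['img'],(22,130,80),(33,255,255)):
    (u,v),r=cv2.minEnclosingCircle(k);print('yellow',u,v,onplane(t,u,v,44).round(1))
E
```

```text
13.65 [547.3 255.  184.4] [ 3.141e+00 -1.000e-03  1.711e+00] 68.72486961446779 tcp px (np.float64(322.26928613016446), np.float64(258.057340019875))
lid@100 (array([339.3, 117.6]), array([ 321,   99,   37,   38, 1095], dtype=int32), array([550. , 316.4, 100. ]))
yellow 364.3888854980469 212.38888549804688 [471.6 -96.1  44. ]
```

View pics/w10.png

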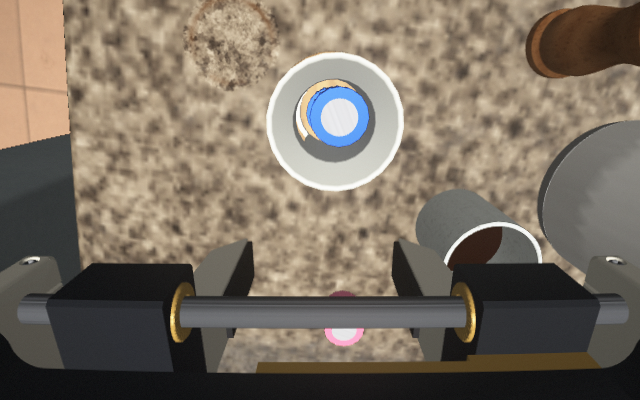

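View pics/s10.png

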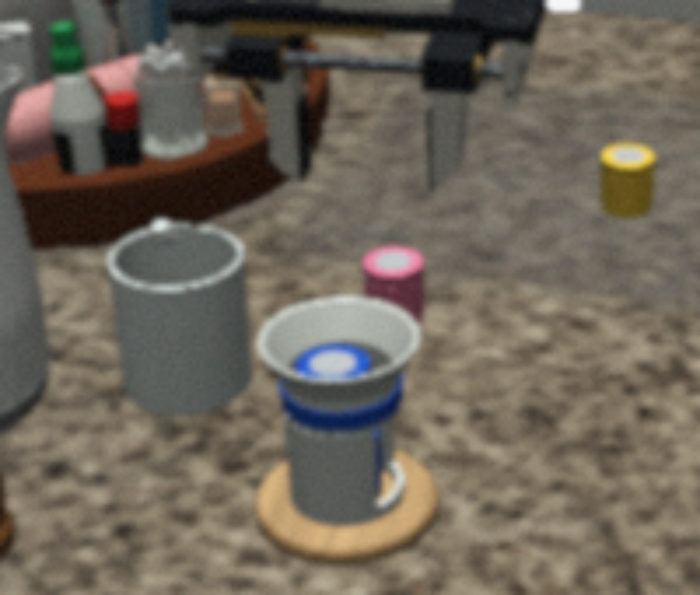

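The side and wrist views show pod A's lid inside the mouth, level. I'll triangulate its height to confirm it is seated.

Run:
```python
from h import *
import lid
o=bot.get_obs();c=bot.capture('wrist');(u,v),s,_=lid.lid(c,o,331,100,100)
S=bot.capture('side');u2,v2=150+(333-1.25)/3.5,130+(362-1.25)/3.5
R1,p1=pose(c,o);R2,p2=pose(S)
d1=R1@ray(c,u,v);d2=R2@ray(S,u2,v2);d1/=np.linalg.norm(d1);d2/=np.linalg.norm(d2)
t=np.linalg.lstsq(np.c_[d1,-d2],p2-p1,rcond=None)[0]
print(p1+d1*t[0],p2+d2*t[1])
for z in(90,100,110):
    print(z,np.linalg.norm(onplane(c,321,v,z,o)-onplane(c,357.5,v,z,o)))
```

```text
[549.96445128 316.32575762 100.0603618 ] [550.26490443 316.44427383 100.06751519]
90 25.36184502667354
100 24.355661552150824
110 23.349478077627996
```

```bash
python3 -c "
from plant import bot
print(bot.close_job())"
```

```text
the job is handed in; nothing more can be done
None
```

I dropped both blue pods into the tube through its mouth, pod B first and then pod A, and handed the job in at about 14 s on the robot's clock.

My last checks before handing in:
- **Upper pod (A):** its lid triangulates to a height of 100 mm, which is what two stacked pods should give. It looks level and sits about 3–5 mm off the tube axis.
- **Lower pod (B):** the wrist view showed it upright on the tube floor before pod A went in. I could not see its lid after that.
- **Yellow pod:** it measures at the same place as at the start, within about 1 mm.
- **Gripper:** it is open and clear of everything, about 60 mm to the side of the tube and above it.

One disagreement: two fits of the mouth centre differed by about 2.5 mm in y. That did not matter with the bore's clearance, and no other check failed.

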